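Clear the trimming plate and reset the extraction unit

TASK

Take the scraper block and wipe all five loose plaster offcuts off the black trimming plate into the chip tray on its open edge (use only the scraper on them, not the gripper or the stylus), then stand the block back in its rest. After that take the stylus from its forked rack, press the recessed reset button in the control unit's sloping panel fully in with the stylus tip and let it spring back, and hang the stylus back in the rack by its collar. Leave everything else on the bench where it is.

Things in the scene. Friction and masses are not known exactly. Their poses are not given: they have to be found in the camera images.
- station: Fixed trimming station, 281 x 226 mm. Black plate 190 (its x) x 210 (its y) mm, top face 45 mm above the bench, with aluminium lips 8 mm higher along both y sides and along the +x side; the -x edge (x = -95, toward the robot) is open and drops into the chip tray: inner x -180 to -95, y -105 to 105, floor at z = 6, outer walls to z = 55. Origin on the bench under the plate's centre; z up.
- chip1: Loose plaster offcut, about 30 x 20 x 14 mm, on the black plate, origin at its middle.
- chip2: Loose plaster offcut, about 30 x 20 x 14 mm, on the black plate, origin at its middle.
- chip3: Loose plaster offcut, about 30 x 20 x 14 mm, on the black plate, origin at its middle.
- chip4: Loose plaster offcut, about 30 x 20 x 14 mm, on the black plate, origin at its middle.
- chip5: Loose plaster offcut, about 30 x 20 x 14 mm, on the black plate, origin at its middle.
- scraper: Scraper block of wood with a flat black rubber sole, upright. Sole and block 30 (x) x 130 (y) x 32 (z) mm; on top a grip bar 24 (x) x 80 (y) mm from z = 32 to 78. Origin at the centre of the sole; symmetric about z by a half turn. 0.15 to 0.3 kg.
- rest: Fixed dark steel rest of the scraper: flat tray 66 (x) x 170 (y) mm, floor at z = 8, 5 mm thick rim to z = 16, inside 56 x 160 mm; the block stands in it sole down, long side along y. Origin on the bench under its centre.
- stylus: Stylus hanging upright: steel shaft 9 mm thick and 65 mm long pointing down (blunt tip at z = -65), collar 34 mm across from z = 0 to 5, grey square handle 16 x 16 mm from z = 5 to 67. Origin on the axis at the collar's underside.
- stylus_tip (a point): The blunt end of the stylus shaft, on its axis.
- rack: Fixed forked rack of the stylus. Fork of two level tines along x, top at z = 85, 8 mm thick, with a slot 16 mm wide (y -8 to 8) between them, open at the -x end (x = -39) and closed at x = 15; the collar rests on the tines with the axis near x = -8, y = 0. Post at x = 26, base plate 85 x 66 x 8 mm. Origin on the bench under its middle.
- unit: Fixed white control unit, about 120 x 150 mm, 130 mm tall at the back. Blue sloping panel facing its -x side and up: outward normal (-0.616, 0, 0.788) in its frame, 38 degrees from vertical. At the panel's centre (0, 0, 92) mm is the mouth of a square well 15 x 15 mm, white-framed, with the reset button 14 mm deep in it. Dial and display play no part. Origin on the bench.
- button_top (a point): Centre of the reset button's face, 14 mm below the panel's surface in the well; the point's z axis is the panel's outward normal.
- button (a joint): Travel of the reset button in m: 0 out, 0.006 fully in; spring of 1 N at first to 4 N fully in.
- bottle: Bystander: amber bottle, 56 mm across, 130 mm tall, origin under its centre.
- jar: Bystander: low white jar, 52 mm across, 60 mm tall, origin under its centre.
- cast: Bystander: plaster dental cast, 60 x 75 mm, 35 mm tall, origin under its centre.
- brush: Bystander: brush 170 mm long lying on the bench along its x.
- spatula: Bystander: spatula 180 mm long lying on the bench along its x.
- driver: Bystander: screwdriver 170 mm long lying on the bench along its x.

How it is judged:
On the way, in this order (a step that is already met when the one before it is completed fails the run):
1. All five offcuts lie in the chip tray (x of chip1 in the frame of station between -0.182 and -0.094 m and y of chip1 in the frame of station between -0.107 and 0.107 m and z of each of chip1, chip2, chip3, chip4, chip5 in the frame of station below 0.044 m and x of chip2 in the frame of station between -0.182 and -0.094 m and y of chip2 in the frame of station between -0.107 and 0.107 m and x of chip3 in the frame of station between -0.182 and -0.094 m and y of chip3 in the frame of station between -0.107 and 0.107 m and x of chip4 in the frame of station between -0.182 and -0.094 m and y of chip4 in the frame of station between -0.107 and 0.107 m and x of chip5 in the frame of station between -0.182 and -0.094 m and y of chip5 in the frame of station between -0.107 and 0.107 m), for 0.2 s.
2. The scraper block stands in its rest, let go (x of scraper in the frame of rest between -0.02 and 0.02 m and y of scraper in the frame of rest between -0.02 and 0.02 m and z of scraper in the frame of rest between 0.004 and 0.012 m and angle between scraper's own z axis and vertical below 0.1 rad and contact force between scraper and the fingers below 0.05 N and linear speed of scraper below 0.02 m/s), for 0.2 s.
3. The reset button is pressed in by the stylus tip (value of joint button above 0.0045 m and distance between stylus_tip and button_top below 0.009 m), for 0.05 s.
At the end, for the whole second after the job is handed in: All five offcuts lie inside the chip tray, below the plate top; the scraper stands upright (6 deg) on its sole in its rest, centred within 20 mm; the stylus hangs upright (7 deg) in the slot, collar down on the tines (4 mm); the button is out (1.5 mm); both tools released and still (all of step 1 and all of step 2 and x of stylus in the frame of rack between -0.034 and 0.014 m and y of stylus in the frame of rack between -0.012 and 0.012 m and z of stylus in the frame of rack between 0.081 and 0.089 m and angle between stylus's own z axis and vertical below 0.12 rad and contact force between stylus and the fingers below 0.05 N and linear speed of stylus below 0.02 m/s and value of joint button below 0.0015 m); the robot touches nothing.
It fails at once if An offcut is touched by the gripper, the arm or the stylus (contact force between any of chip1, chip2, chip3, chip4, chip5 and the fingers above 0.2 N or contact force between any of chip1, chip2, chip3, chip4, chip5 and the arm above 0.2 N or contact force between any of chip1, chip2, chip3, chip4, chip5 and stylus above 0.2 N).
It fails at once if A bystander is moved by more than 20 mm (distance of any of bottle, jar, cast, brush, spatula, driver from where it was at the start of the episode above 0.02 m).
It also fails if it takes over 72 s, if anything falls off the work surface, if the arm or the gripper's body presses on something with over 40 N, if the wrist force passes 120 N, or if a joint passes its speed limit or range.

ROBOT

A 6-joint arm with a two-finger parallel gripper is mounted at the origin on the work surface. World frame = base frame: x ahead of the robot, y to its left, z up, the work surface at z = 0. Lengths are in m, angles in rad, forces in N, time in s.
With the tool pointing down it reaches from about 0.375 to 0.9 m from the base axis. Payload 3.1 kg.
Tool frame: the origin (TCP) lies on the centre line of the jaws, within the pads' length; the fingertips stand 19 mm ahead of it and the grasp point (between the pads) is the TCP; z points along the fingers, y is the line along which they close (so a half turn about z gives the same grasp; the last joint's range is limited). The gripper opens to 85 mm and grips with 20 to 120 N. Pads are 22 mm wide; open, the fingers measure 114 mm over their backs; the gripper's body (76 mm by 85 mm) begins 54 mm behind the grasp point. The pads swing forward as they close: fully open they stand 13 mm farther back than shut.
Start: joints at [-1.286, 0.527, 1.433, -0, 1.181, -0.178], TCP at [0.28, -0.559, 0.25] pointing down, gripper open.
Joint ranges: [-3.08, 3.08], [-0.75, 2.2], [0.22, 2.44], [-1.43, 4.57], [0, 2.65], [-2.85, 2.85]. Speed limits (rad/s): [2.79, 2.79, 3.14, 3.14, 3.14, 3.14].

INTERFACE

Orientations are given as a unit quaternion [x, y, z, w].
In Python, from station import manip, cams, sign_off gives the robot as it stands.
- The arm moves only by the tool carry_out, never from a script. Its argument "targets" is a list that holds one entry, the list of rows, each a list of 7 numbers: the shift along the tool's x, y, z in cm, then the turn, a rotation vector about the tool's x, y, z in degrees, then the finger opening in cm, from 0 to 8.54. A call has 1 to 12 rows; each row is the pose to reach, as a shift and turn from the pose commanded when the call began, along the tool's axes at that moment; what a row does not reach only later rows make up. A row lasts 1/12 s, in which the tool goes at most 41.7 mm and 7.16 degrees, less where a joint would pass 70% of its speed; a pose out of reach is approached as far as the arm can. A call with a gripper value outside its range is refused whole. The fingers move at their own pace and stop on an object; "force" is the grip in N (left out, the last holds). Time passes only in rows, so rows that repeat a pose let the fingers close. It gives the time, the measured TCP pose, the force, the opening and the grip force at its end, in the units of the state.
- manip.sense(): the state, without advancing time (a new reading comes with each control period).
- cams.snapshot(name): name is "scene" or "top" or "wrist"; returns the picture (400x640x3 uint8, red, green, blue); there is no depth.
- cams.camera_info(name): a dict with "K" (3x3 intrinsics, pixels), "T" (4x4, takes a point from camera to world coordinates). Camera axes: x right, y down, z forward; pixel columns grow to the right and rows downward; lengths in m; the calibration is good to about 2 mm. A picture is of the moment at which its call begins: read the wrist's pose just before it. camera_info takes no time and is no camera call; for the wrist camera it gives the pose at the moment of the call.
- sign_off(): hands the job in; it is judged then, once.
The state is a dict: "t": time; "q": joint angles; "qd": joint speeds; "tau": joint torques, N m; "tcp_pos": TCP position; "tool_rot": TCP orientation; "force": force on the tool from outside, world axes, zero at the start; "ft_torque": the same for the moment, N m; "finger_gap": opening from 0.0 (shut) to 1.0 (fully open); "gripper_force": force on a finger pad.
Only numpy, scipy, OpenCV 4.12 (cv2) and the standard library are available. Lean on these libraries where they do the work, as an engineer would, in place of code of your own. Each camera call takes 0.05 s, during which the arm holds its last target. There are 200 camera calls.

## Working session

There is one attempt and no reset: what is moved stays moved. The work goes in short steps, Python scripts to look and compute and a tool call to move; the robot and the scene stay as the last step left them, time stands still between calls to the robot, and variables do not carry over. Pictures are saved under pics/ and viewed, at most 10 in all, crops included, and the job is handed in when it is done.

Besides the shell and the picture viewer there is one more tool, called after "Emit:" as name([rows], argument=value, ...), one row to a line, values as JSON. carry_out: Moves the arm, as the interface text tells. Its arguments: {"type":"object","properties":{"targets":{"type":"array"},"force":{"type":"number"}},"required":["targets"]}

```bash
ls; mkdir -p pics; python3 - <<'E'
from station import manip,cams
import cv2,numpy as np
np.set_printoptions(precision=4,suppress=True)
for n in ("scene","top"):
    im=cams.snapshot(n); cv2.imwrite(f"pics/{n}0.png",im[:,:,::-1]); 
    i=cams.camera_info(n); print(n,i["K"],i["T"])
print(manip.sense())
E
```

```text
pics
scene [[436.3304   0.     321.588 ]
 [  0.     436.3304 195.2372]
 [  0.       0.       1.    ]] [[-0.8308  0.3747 -0.4115  1.0319]
 [ 0.5563  0.583  -0.5922  0.6625]
 [ 0.018  -0.7209 -0.6928  0.9146]
 [ 0.      0.      0.      1.    ]]
top [[370.7969   0.     315.772 ]
 [  0.     370.7969 198.0098]
 [  0.       0.       1.    ]] [[ 0.021  -0.9971  0.0731  0.4673]
 [-0.9995 -0.0226 -0.0214 -0.028 ]
 [ 0.023  -0.0726 -0.9971  0.9305]
 [ 0.      0.      0.      1.    ]]
{'t': 0.1, 'q': array([-1.2855,  0.5284,  1.4338, -0.    ,  1.1814, -0.1785]), 'qd': array([ 0.0012, -0.0039, -0.0033, -0.0001, -0.0001,  0.0012]), 'tau': array([ -0.0002, -44.3304, -17.8587,  -0.0002,   0.0039,  -0.    ]), 'tcp_pos': array([ 0.2794, -0.5584,  0.2494]), 'tool_rot': array([ 0.9732,  0.2298, -0.0001, -0.001 ]), 'force': array([ 0.1829,  0.6794, -0.0827]), 'ft_torque': array([-0.0573,  0.0158, -0.0104]), 'gripper_force': 0.0, 'finger_gap': 0.9972278102134856}
```

View pics/top0.png

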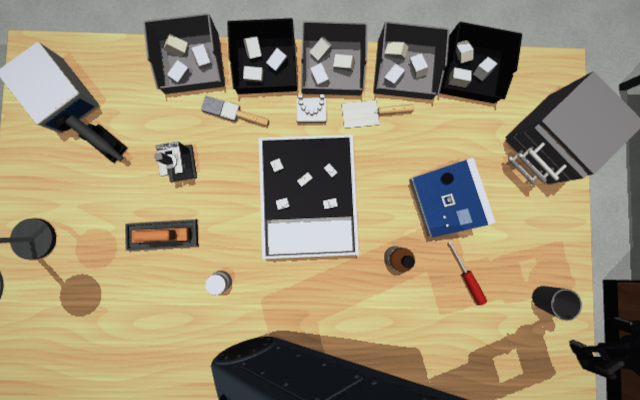

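View pics/scene0.png

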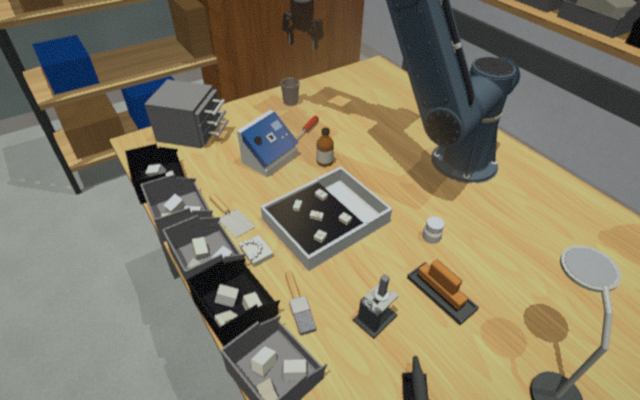

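The top view shows the station around (308,197), the rest at (162,235), the rack at (174,160) and the unit at (452,200). The robot arm is at the bottom. Next I enlarge these areas.

```bash
python3 - <<'E'
import cv2,numpy as np
im=cv2.imread("pics/top0.png"); s=cv2.imread("pics/scene0.png")
r=lambda a,f:cv2.resize(a,None,fx=f,fy=f,interpolation=cv2.INTER_CUBIC)
A=r(im[128:272,112:372],3)
cv2.imwrite("pics/c1.png",A)   # 780x432
u=r(im[150:245,400:500],4) # 400x380
k=r(s[95:175,225:325],4) #400x320
B=np.zeros((580,800,3),np.uint8); B[:380,:400]=u; B[:320,400:]=k
cv2.imwrite("pics/c2.png",B)
E
```

```text
(no output)
```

View pics/c1.png

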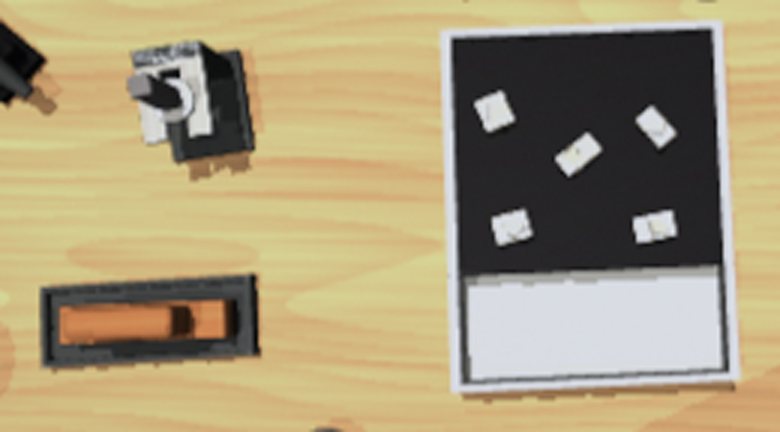

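View pics/c2.png

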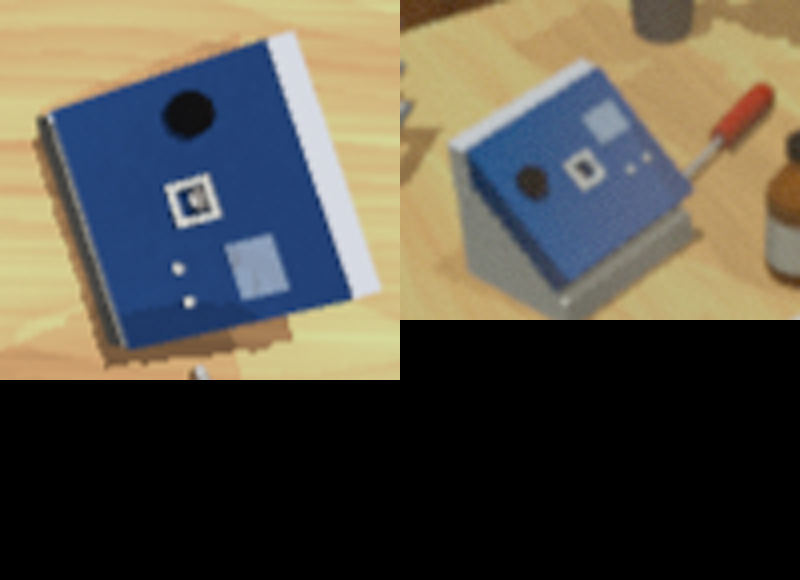

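The first crop gives corner pixels for the station, rest, bar, chips and rack (fork open towards the robot). The second gives the unit's panel corners and the well at (194,201) and, in the scene view, (584,169). I'll fit the poses from these.

```bash
cat > h.py <<'E'
import numpy as np, cv2
from scipy.optimize import least_squares
from scipy.spatial.transform import Rotation as R
from station import manip,cams
np.set_printoptions(precision=4,suppress=True)
def proj(P,i):
    P=np.atleast_2d(P); T=np.linalg.inv(i["T"]); c=P@T[:3,:3].T+T[:3,3]; u=c@i["K"].T
    return u[:,:2]/u[:,2:]
def onplane(px,z,i):
    d=np.c_[np.atleast_2d(px),np.ones(len(np.atleast_2d(px)))]@np.linalg.inv(i["K"]).T@i["T"][:3,:3].T
    o=i["T"][:3,3]; return o+d*((z-o[2])/d[:,2])[:,None]
def fit(views,x0):
    """views: list of (model mm pts, pixels, camera info) -> x,y,yaw(deg), rms px"""
    def f(p):
        M=R.from_euler('z',p[2]).as_matrix(); t=np.r_[p[:2],0]
        return np.concatenate([(proj(np.array(m)/1e3@M.T+t,i)-px).ravel() for m,px,i in views])
    s=least_squares(f,x0); return s.x, np.sqrt(np.mean(s.fun**2)*2)
def tool():
    s=manip.sense(); return s["tcp_pos"],R.from_quat(s["tool_rot"]),s
def goal(p,Rg=None):
    """shift cm and turn deg in the tool's axes to reach p, Rg"""
    t,r,s=tool(); print("shift",r.inv().apply(np.array(p)-t)*100, "turn",None if Rg is None else np.degrees((r.inv()*Rg).as_rotvec()))
E
python3 - <<'E'
from h import *
i=cams.camera_info("top"); j=cams.camera_info("scene")
c=lambda P,f,o:(np.array(P,float)+.5)/f-.5+o
o1=np.array([112,128]);o2=np.array([400,150])
st=fit([([[-95,105,45],[-95,-105,45]],c([[459,275],[720,265]],3,o1),i),
 ([[95,105,53],[95,-105,53]],c([[452,40],[714,30]],3,o1),i),
 ([[-180,105,55],[-180,-105,55]],c([[467,382],[725,371]],3,o1),i)],[.5,0,0]);print("station",st)
print("rest",fit([([[33,85,16],[33,-85,16],[-33,-85,16],[-33,85,16]],c([[41,288],[255,274],[258,354],[44,367]],3,o1),i)],[.4,.4,0]))
print("bar",fit([([[12,40,86],[-12,40,86]],c([[60,307],[62,344]],3,o1),i),([[15,-65,40],[-15,-65,40]],c([[234,299],[235,338]],3,o1),i)],[.4,.4,0]))
un=fit([([[-60,75,45],[-60,-75,45],[48.6,75,130],[48.6,-75,130],[60,75,130],[60,-75,130],[0,0,92]],c([[50,112],[127,348],[265,40],[350,300],[295,32],[380,290],[194,201]],4,o2),i)],[.5,-.4,-1.25]);print("unit",un)
# scene crop offset 400 in pic
print("unit scene",fit([([[60,75,130],[60,-75,130],[0,0,92]],c([[450-400,148],[587-400,60],[584-400,169]],4,np.array([225,95])),j)],un[0]))
print("collar",onplane(c([[175,99]],3,o1),.09,i),"handle top",onplane(c([[138,88]],3,o1),.152,i))
(x,y,a),_=st
ch=onplane(c([[494,111],[578,154],[655,127],[512,227],[655,227]],3,o1),.055,i)[:,:2]-[x,y]
print("chips st mm",ch@R.from_euler('z',a).as_matrix()[:2,:2]*1e3)
goal([.48,0.05,.25],R.from_quat([2**-.5,2**-.5,0,0]))
E
```

```text
station (array([ 0.5796, -0.0257,  0.0603]), np.float64(1.3464677701921517))
rest (array([0.4368, 0.3256, 0.0848]), np.float64(0.5581557573317849))
bar (array([0.4366, 0.3198, 0.0608]), np.float64(2.112060339043916))
unit (array([ 0.5334, -0.3542, -1.2565]), np.float64(1.9064811446494911))
unit scene (array([ 0.5331, -0.3478, -1.2431]), np.float64(0.7203409816089105))
collar [[0.6064 0.2866 0.09  ]] handle top [[0.6033 0.2895 0.152 ]]
chips st mm [[ 33.6807  72.4938]
 [ -3.0194   7.2633]
 [ 16.3236 -54.6367]
 [-58.8965  61.2808]
 [-63.1726 -51.2878]]
shift [ 45.1518 -45.4379   0.0478] turn [ -0.0921  -0.082  -63.4275]
```

Poses found. First I move to a waypoint above the station, turning the jaws for the scraper.

Emit:
carry_out([
  [[42.5,-35.7,0,0,0,-67.5,8.5],[42.5,-35.7,0,0,0,-67.5,8.5],[42.5,-35.7,0,0,0,-67.5,8.5],[42.5,-35.7,0,0,0,-67.5,8.5],[42.5,-35.7,0,0,0,-67.5,8.5],[42.5,-35.7,0,0,0,-67.5,8.5],[42.5,-35.7,0,0,0,-67.5,8.5],[42.5,-35.7,0,0,0,-67.5,8.5],[42.5,-35.7,0,0,0,-67.5,8.5],[42.5,-35.7,0,0,0,-67.5,8.5],[42.5,-35.7,0,0,0,-67.5,8.5],[42.5,-35.7,0,0,0,-67.5,8.5]],
])

```text
t: 1.1
tcp_pos: [0.4783, -0.098, 0.2502]
tool_rot: [0.682, 0.732, -0.0, -0.0]
force: [0.5, -0.4, 0.8]
finger_gap: 0.998
gripper_force: 0.0
```

```bash
python3 - <<'E'
from h import *
t,r,s=tool(); print(t,r.as_matrix()); goal([.437,.322,.2],R.from_euler('z',.065)*R.from_quat([2**-.5,2**-.5,0,0]))
E
```

```text
[ 0.4783 -0.098   0.2502] [[-0.071   0.9975 -0.0004]
 [ 0.9975  0.071   0.0002]
 [ 0.0002 -0.0004 -1.    ]]
shift [42.1816 -1.1397  5.0262] turn [-0.0235 -0.0117  0.3465]
```

Emit:
carry_out([
  [[42.2,-1.1,5,0,0,0,8.5],[42.2,-1.1,5,0,0,0,8.5],[42.2,-1.1,5,0,0,0,8.5],[42.2,-1.1,5,0,0,0,8.5],[42.2,-1.1,5,0,0,0,8.5],[42.2,-1.1,5,0,0,0,8.5],[42.2,-1.1,5,0,0,0,8.5],[42.2,-1.1,5,0,0,0,8.5],[42.2,-1.1,5,0,0,0,8.5],[42.2,-1.1,5,0,0,0,8.5],[42.2,-1.1,5,0,0,0,8.5],[42.2,-1.1,5,0,0,0,8.5]],
])

```text
t: 2.1
tcp_pos: [0.4362, 0.3226, 0.1995]
tool_rot: [0.68, 0.733, -0.0, -0.0]
force: [-0.4, -0.6, 0.6]
finger_gap: 0.997
gripper_force: 0.0
```

```bash
cat > w.py <<'E'
from h import *
import sys,pickle
n=sys.argv[1]; t,r,s=tool(); i=cams.camera_info("wrist"); im=cams.snapshot("wrist")
pickle.dump(i,open(f"pics/{n}.pkl","wb")); cv2.imwrite(f"pics/{n}.png",im[:,:,::-1]); print(t,s["tool_rot"],i["T"])
E
python3 w.py w1
```

```text
[0.4362 0.3226 0.1995] [ 0.6797  0.7335 -0.0003 -0.0002] [[ 0.9971  0.0734  0.0199  0.4303]
 [ 0.0761 -0.9614 -0.2645  0.3893]
 [-0.0002  0.2652 -0.9642  0.3236]
 [ 0.      0.      0.      1.    ]]
```

View pics/w1.png

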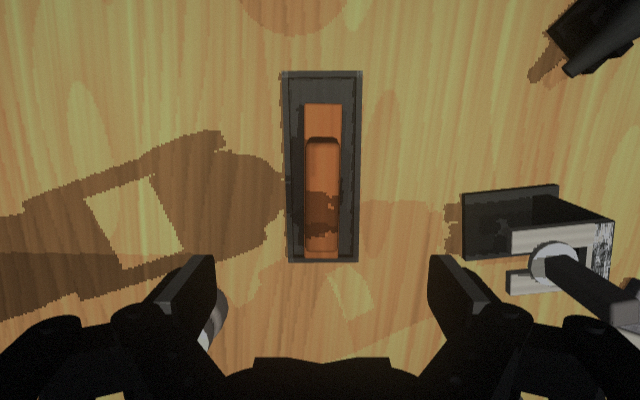

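The rest's rim corners are (281,72), (362,71), (358,262), (289,262). The bar top spans columns 306–338 and rows 138–251, the block's far end is at row 104, and the rack's slot mouth is near (509,262).

```bash
python3 - <<'E'
from h import *
import pickle
i=pickle.load(open("pics/w1.pkl","rb"))
print("rest",fit([([[-33,85,16],[33,85,16],[33,-85,16],[-33,-85,16]],[[281,72],[362,71],[358,262],[289,262]],i)],[.43,.32,.07]))
print("scr",fit([([[-15,65,40],[15,65,40],[-12,-40,86],[12,-40,86]],[[304.5,104],[341.5,104],[305,251],[338.5,251]],i)],[.43,.32,.07]))
print(onplane([[553,262],[509,262]],.088,i))
goal([.4365,.322,.07])
E
```

```text
rest (array([0.4358, 0.3287, 0.0868]), np.float64(0.7269347256512876))
scr (array([0.4358, 0.3244, 0.0673]), np.float64(2.160463457334916))
[[0.6049 0.2911 0.088 ]
 [0.5733 0.2887 0.088 ]]
shift [ 0.1433  0.0327 12.9709] turn None
```

Emit:
carry_out([
  [[0.1,0,10,0,0,0,8.5],[0.1,0,10,0,0,0,8.5],[0.1,0,13.2,0,0,0,6.5],[0.1,0,13.2,0,0,0,4],[0.1,0,13.2,0,0,0,2],[0.1,0,13.2,0,0,0,1],[0.1,0,13.2,0,0,0,1],[0.1,0,13.2,0,0,0,1],[0.1,0,13.2,0,0,0,1],[0.1,0,13.2,0,0,0,1]],
], force=50)

```text
t: 2.98
tcp_pos: [0.4384, 0.3215, 0.0706]
tool_rot: [0.681, 0.732, 0.002, 0.001]
force: [0.0, -1.2, 7.6]
finger_gap: 0.273
gripper_force: 56.0
```

Emit:
carry_out([
  [[0,0,-5,0,0,0,1],[0,0,-10,0,0,0,1],[0,0,-10,0,0,0,1]],
])

```text
t: 3.23
tcp_pos: [0.439, 0.3223, 0.1727]
tool_rot: [0.681, 0.732, 0.003, 0.001]
force: [1.4, 0.4, -0.4]
finger_gap: 0.273
gripper_force: 55.1
```

```bash
python3 - <<'E'
from h import *
t,r,s=tool(); print(t,s["tool_rot"],s["force"])
def S(x,y,z): return R.from_euler('z',.0603).apply([x/1e3,y/1e3,0])+[.5796,-.0257,z]
Rg=R.from_euler('z',.0603)*R.from_quat([2**-.5,2**-.5,0,0])
for a in ((.45,.1,.165),S(75,35,.165),S(75,35,.11),S(-100,35,.11)): goal(a,Rg)
E
```

```text
[0.439  0.3223 0.1727] [0.6813 0.732  0.0033 0.0013] [ 1.3976  0.4373 -0.405 ]
shift [-22.25    -0.5013   0.7122] turn [ 0.3764 -0.1459  0.6472]
shift [-32.3     19.0651   0.8158] turn [ 0.3764 -0.1459  0.6472]
shift [-32.3138  19.0289   6.3157] turn [ 0.3764 -0.1459  0.6472]
shift [-32.116    1.5304   6.201 ] turn [ 0.3764 -0.1459  0.6472]
```

Emit:
carry_out([
  [[-17,0,0,0,0,0.6,1],[-17,0,0,0,0,0.6,1],[-17,0,0,0,0,0.6,1],[-17,0,0,0,0,0.6,1],[-32.3,19.1,0,0,0,0.6,1],[-32.3,19.1,0,0,0,0.6,1],[-32.3,19.1,0,0,0,0.6,1],[-32.3,19.1,0,0,0,0.6,1],[-32.3,19.1,0,0,0,0.6,1],[-32.3,19.1,0,0,0,0.6,1],[-32.3,19.1,0,0,0,0.6,1],[-32.3,19.1,0,0,0,0.6,1]],
])

```text
t: 4.23
tcp_pos: [0.6522, 0.0107, 0.1686]
tool_rot: [0.686, 0.727, 0.001, 0.001]
force: [-1.0, 0.8, -1.9]
finger_gap: 0.275
gripper_force: 54.8
```

```bash
python3 w.py w2; python3 - <<'E'
from h import *
im=cams.snapshot("top"); im=im[120:270,230:390,::-1]
cv2.imwrite("pics/t2.png",np.hstack([cv2.resize(im,None,fx=3.0,fy=3.0,interpolation=cv2.INTER_CUBIC),cv2.resize(cv2.imread("pics/w2.png"),(320,200)).repeat(1,0) if 0 else cv2.copyMakeBorder(cv2.resize(cv2.imread("pics/w2.png"),(320,200)),0,250,0,0,cv2.BORDER_CONSTANT)]))
t,r,s=tool(); print(t,s["tool_rot"],s["force"])
def S(x,y,z): return R.from_euler('z',.0603).apply([x/1e3,y/1e3,0])+[.5796,-.0257,z]
Rg=R.from_euler('z',.0603)*R.from_quat([2**-.5,2**-.5,0,0])
for a in (S(75,35,.1085),S(-100,35,.1085),S(-100,35,.16),S(75,-37,.16),S(75,-37,.1085),S(-100,-37,.1085)): goal(a,Rg)
E
```

```text
[0.6522 0.0107 0.1686] [0.6863 0.7274 0.0006 0.0008] [[ 0.9983  0.0555  0.0179  0.6472]
 [ 0.0583 -0.9625 -0.2649  0.0775]
 [ 0.0025  0.2655 -0.9641  0.2927]
 [ 0.      0.      0.      1.    ]]
[0.6492 0.0129 0.1681] [ 0.6854  0.7282 -0.0005 -0.001 ] [-0.2679 -0.1997 -1.8576]
shift [0.0586 0.3275 5.9617] turn [-0.1205 -0.044   0.0165]
shift [  0.0637 -17.1725   5.9986] turn [-0.1205 -0.044   0.0165]
shift [  0.0676 -17.1833   0.8486] turn [-0.1205 -0.044   0.0165]
shift [-7.1374  0.3146  0.8062] turn [-0.1205 -0.044   0.0165]
shift [-7.1414  0.3254  5.9562] turn [-0.1205 -0.044   0.0165]
shift [ -7.1363 -17.1745   5.993 ] turn [-0.1205 -0.044   0.0165]
```

View pics/t2.png

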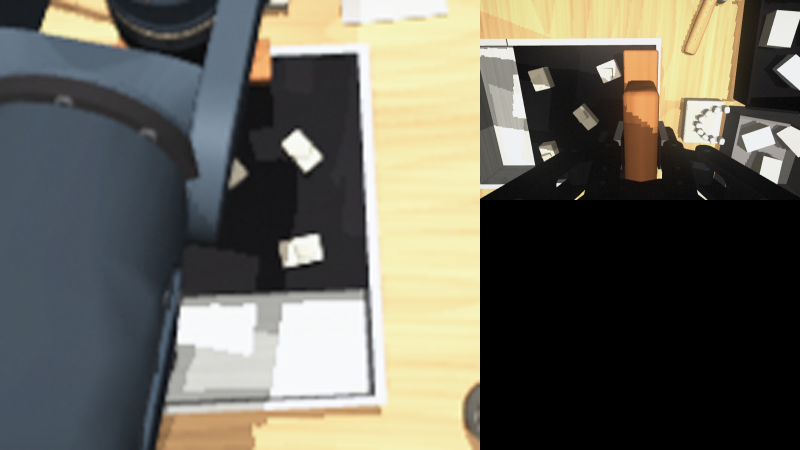

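The wrist inset shows the held block's far right corner near full-frame pixel (360,100) and the plate's far inner lip corner near (354,92). I'll check the clearance to the lip numerically.

```bash
python3 - <<'E'
from h import *
import pickle
i=pickle.load(open("pics/w2.pkl","rb"))
def S(x,y,z): return R.from_euler('z',.0603).apply([x/1e3,y/1e3,0])+[.5796,-.0257,z]
print("lip corner",proj([S(95,105,.053),S(95,105,.045)],i), "pix(354,92) at .053 ->",R.from_euler('z',-.0603).apply(onplane([[354,92]],.053,i)-[.5796,-.0257,0]))
t=np.array([.6502,.0122,.1683]);Z=t[2]-.0626
A=R.from_euler('z',.0603)
print("block top corners",proj([t*[1,1,0]+[0,0,Z+.032]+A.apply([s*.015,.065,0]) for s in(-1,1)],i))
print("block corner at depth",R.from_euler('z',-.0603).apply(onplane([[288,100],[360,100]],Z+.032,i)-[.5796,-.0257,0]))
E
```

```text
lip corner [[353.6073  92.0062]
 [352.5341  92.324 ]] pix(354,92) at .053 -> [[0.0953 0.105  0.053 ]]
block top corners [[282.5178 102.8436]
 [354.0327 102.6951]]
block corner at depth [[0.0601 0.0997 0.1377]
 [0.0902 0.0997 0.1377]]
```

Clearance is 5 mm to the lip, and the station pose agrees with the picture. Lower and start pass 1.

Emit:
carry_out([
  [[0,0,3,0,0,0,1],[0,0,5,0,0,0,1],[0,0,5.9,0,0,0,1],[0,0,5.9,0,0,0,1],[0,-1.5,5.9,0,0,0,1],[0,-3,5.9,0,0,0,1],[0,-4.5,5.9,0,0,0,1],[0,-6,5.9,0,0,0,1],[0,-7.5,5.9,0,0,0,1],[0,-9,5.9,0,0,0,1],[0,-10.5,5.9,0,0,0,1],[0,-12,5.9,0,0,0,1]],
])

```text
t: 5.33
tcp_pos: [0.5299, 0.006, 0.1103]
tool_rot: [0.685, 0.729, 0.0, 0.001]
force: [-1.0, -0.7, -1.5]
finger_gap: 0.274
gripper_force: 55.4
```

Emit:
carry_out([
  [[0,-1.5,0,0,0,0,1],[0,-3,0,0,0,0,1],[0,-4.5,0,0,0,0,1],[0,-6,0,0,0,0,1],[0,-6,0,0,0,0,1],[0,-6,0,0,0,0,1],[0,-6,-4,0,0,0,1],[0,-6,-5.5,0,0,0,1],[0,-6,-5.5,0,0,0,1]],
])

```text
t: 6.08
tcp_pos: [0.475, 0.0012, 0.1674]
tool_rot: [0.685, 0.728, 0.002, 0.004]
force: [0.8, 0.1, -1.6]
finger_gap: 0.275
gripper_force: 55.6
```

```bash
python3 w.py w3; python3 - <<'E'
from h import *
t,r,s=tool(); print(t,s["tool_rot"],s["force"])
def S(x,y,z): return R.from_euler('z',.0603).apply([x/1e3,y/1e3,0])+[.5796,-.0257,z]
Rg=R.from_euler('z',.0603)*R.from_quat([2**-.5,2**-.5,0,0])
for a in (S(72,-37,.163),S(72,-37,.109),S(-108,-37,.109)): goal(a,Rg)
E
```

```text
[0.475  0.0012 0.1674] [0.6851 0.7284 0.0025 0.0041] [[ 0.9981  0.0566  0.0258  0.4689]
 [ 0.0615 -0.9618 -0.2666  0.0682]
 [ 0.0098  0.2677 -0.9635  0.2913]
 [ 0.      0.      0.      1.    ]]
[0.4738 0.0014 0.1661] [0.6851 0.7284 0.0017 0.0029] [ 1.739  -0.6906 -2.1656]
shift [-7.0553 17.5911  0.4379] turn [0.3752 0.1072 0.0558]
shift [-7.0452 17.5558  5.8377] turn [0.3752 0.1072 0.0558]
shift [-7.0277 -0.4438  5.7199] turn [0.3752 0.1072 0.0558]
```

View pics/w3.png

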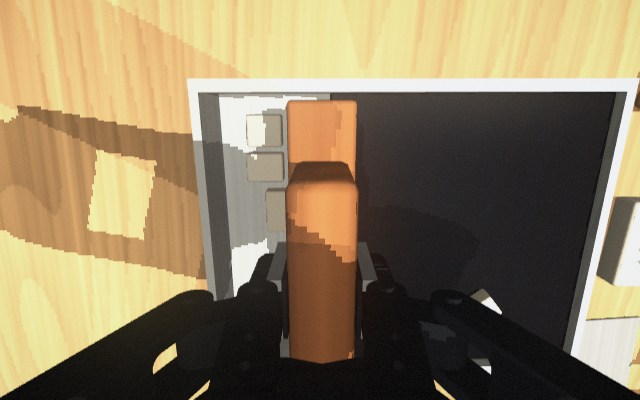

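Three offcuts are in the tray, at about (264,131), (265,166) and (275,210). Pass 2:

Emit:
carry_out([
  [[-4,2,0,0,0,0,1],[-7.1,6,0,0,0,0,1],[-7.1,10,0,0,0,0,1],[-7.1,14,0,0,0,0,1],[-7.1,17.9,0,0,0,0,1],[-7.1,17.9,0,0,0,0,1],[-7.1,17.9,0,0,0,0,1],[-7.1,17.9,3,0,0,0,1],[-7.1,17.9,5,0,0,0,1],[-7.1,17.9,5.7,0,0,0,1],[-7.1,17.9,5.7,0,0,0,1],[-7.1,17.9,5.7,0,0,0,1]],
])

```text
t: 7.13
tcp_pos: [0.6518, -0.0579, 0.107]
tool_rot: [0.685, 0.728, -0.001, -0.002]
force: [-1.9, 0.2, -0.8]
finger_gap: 0.272
gripper_force: 56.4
```

Emit:
carry_out([
  [[0,-1.5,0,0,0,0,1],[0,-3,0,0,0,0,1],[0,-4.5,0,0,0,0,1],[0,-6,0,0,0,0,1],[0,-7.5,0,0,0,0,1],[0,-9,0,0,0,0,1],[0,-10.5,0,0,0,0,1],[0,-12,0,0,0,0,1],[0,-13.5,0,0,0,0,1],[0,-15,0,0,0,0,1],[0,-16.5,0,0,0,0,1],[0,-17.9,0,0,0,0,1]],
])

```text
t: 8.13
tcp_pos: [0.4734, -0.0689, 0.1073]
tool_rot: [0.685, 0.728, -0.0, -0.001]
force: [0.5, 0.1, -2.0]
finger_gap: 0.272
gripper_force: 56.1
```

Emit:
carry_out([
  [[0,-0.2,0,0,0,0,1],[0,-0.2,0,0,0,0,1],[0,-0.2,-4,0,0,0,1],[0,-0.2,-6,0,0,0,1],[0,-0.2,-6,0,0,0,1]],
])

```text
t: 8.55
tcp_pos: [0.477, -0.0705, 0.1705]
tool_rot: [0.685, 0.728, 0.002, 0.004]
force: [1.0, -0.8, -1.0]
finger_gap: 0.275
gripper_force: 56.3
```

```bash
python3 w.py w4; python3 - <<'E'
from h import *
t,r,s=tool(); print(t,s["tool_rot"],s["force"])
i=cams.camera_info("scene");im=cams.snapshot("scene")[160:270,250:400,::-1]
w=cv2.resize(cv2.imread("pics/w4.png"),(400,250)); c=cv2.resize(im,(400,293),interpolation=cv2.INTER_CUBIC)
cv2.imwrite("pics/w4b.png",np.hstack([cv2.copyMakeBorder(w,0,43,0,0,cv2.BORDER_CONSTANT),c]))
Rg=R.from_euler('z',.086)*R.from_quat([2**-.5,2**-.5,0,0])
goal([.46,.12,.17],Rg);goal([.4357,.327,.165],Rg);goal([.4357,.327,.0706],Rg)
E
```

```text
[ 0.477  -0.0705  0.1705] [0.6852 0.7283 0.0018 0.0044] [[ 0.9981  0.0563  0.0253  0.471 ]
 [ 0.061  -0.9615 -0.2679 -0.0033]
 [ 0.0092  0.2689 -0.9631  0.2943]
 [ 0.      0.      0.      1.    ]]
[ 0.4759 -0.0702  0.1691] [0.6853 0.7283 0.0013 0.0031] [ 0.0795  0.5922 -2.0034]
shift [19.021  -0.2963 -0.2319] turn [ 0.1689  0.0787 -1.4394]
shift [39.8311 -1.4638  0.2369] turn [ 0.1689  0.0787 -1.4394]
shift [39.8437 -1.4918  9.6768] turn [ 0.1689  0.0787 -1.4394]
```

View pics/w4b.png

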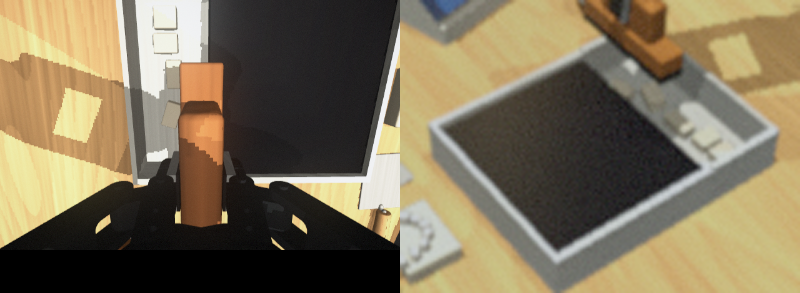

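All five offcuts lie in the tray: in the scene half at about (617,88), (652,95), (680,120), (708,135) and (700,150), and the plate is empty. Next, back to the rest.

Emit:
carry_out([
  [[39.8,-1.5,0,0,0,-1.4,1],[39.8,-1.5,0,0,0,-1.4,1],[39.8,-1.5,0,0,0,-1.4,1],[39.8,-1.5,0,0,0,-1.4,1],[39.8,-1.5,0,0,0,-1.4,1],[39.8,-1.5,0,0,0,-1.4,1],[39.8,-1.5,0,0,0,-1.4,1],[39.8,-1.5,0,0,0,-1.4,1],[39.8,-1.5,0,0,0,-1.4,1],[39.8,-1.5,0,0,0,-1.4,1],[39.8,-1.5,0,0,0,-1.4,1],[39.8,-1.5,0,0,0,-1.4,1]],
])

```text
t: 9.65
tcp_pos: [0.433, 0.328, 0.1658]
tool_rot: [0.675, 0.738, -0.001, -0.0]
force: [-0.3, -0.1, -1.8]
finger_gap: 0.27
gripper_force: 56.1
```

```bash
python3 - <<'E'
from h import *
cams.snapshot("top")
t,r,s=tool(); print(t,s["tool_rot"],s["force"])
Rg=R.from_euler('z',.086)*R.from_quat([2**-.5,2**-.5,0,0])
goal([.4357,.327,.0706],Rg)
E
```

```text
[0.4331 0.3267 0.1659] [ 0.6758  0.7371 -0.0015 -0.0004] [-0.8458 -0.9214 -1.226 ]
shift [0.017  0.2871 9.5326] turn [-0.153   0.0849  0.0381]
```

Emit:
carry_out([
  [[0,0.1,4,0,0,0,1],[0,0.1,7.5,0,0,0,1],[0,0.1,9,0,0,0,1],[0,0.1,9.4,0,0,0,1],[0,0.1,9.6,0,0,0,1],[0,0.1,9.6,0,0,0,1]],
])

```text
t: 10.2
tcp_pos: [0.4356, 0.3259, 0.0712]
tool_rot: [0.677, 0.736, -0.0, -0.0]
force: [1.0, -0.9, -1.5]
finger_gap: 0.272
gripper_force: 56.1
```

Emit:
carry_out([
  [[0,0,0.1,0,0,0,1],[0,0,0.2,0,0,0,1],[0,0,0.2,0,0,0,1]],
])

```text
t: 10.45
tcp_pos: [0.436, 0.3272, 0.0701]
tool_rot: [0.677, 0.736, 0.001, 0.0]
force: [0.2, -0.6, -0.9]
finger_gap: 0.272
gripper_force: 56.2
```

Close to or just in contact. I'll open the jaws and rise.

Emit:
carry_out([
  [[0,0,0.1,0,0,0,2.6],[0,0,0.1,0,0,0,4],[0,0,0,0,0,0,6],[0,0,0,0,0,0,8.5],[0,0,0,0,0,0,8.5],[0,0,-4,0,0,0,8.5],[0,0,-8,0,0,0,8.5],[0,0,-12,0,0,0,8.5],[0,0,-14,0,0,0,8.5],[0,0,-14,0,0,0,8.5],[0,0,-14,0,0,0,8.5]],
])

```text
t: 11.37
tcp_pos: [0.4356, 0.3274, 0.2107]
tool_rot: [0.676, 0.737, 0.002, 0.001]
force: [0.7, 0.0, -0.3]
finger_gap: 0.995
gripper_force: 0.0
```

```bash
python3 w.py w5; python3 - <<'E'
import cv2,numpy as np
im=cv2.imread("pics/w5.png")
a=cv2.resize(im,(320,200)); b=cv2.resize(im[150:330,430:640],None,fx=2.2,fy=2.2,interpolation=cv2.INTER_CUBIC)
H=max(b.shape[0],200); cv2.imwrite("pics/w5b.png",np.hstack([cv2.copyMakeBorder(a,0,H-200,0,0,cv2.BORDER_CONSTANT),b])); print(b.shape)
E
```

```text
[0.4356 0.3274 0.2107] [0.6763 0.7366 0.0015 0.0006] [[ 0.9964  0.0813  0.026   0.4287]
 [ 0.0853 -0.9611 -0.2628  0.3938]
 [ 0.0036  0.2641 -0.9645  0.3348]
 [ 0.      0.      0.      1.    ]]
(396, 462, 3)
```

View pics/w5b.png

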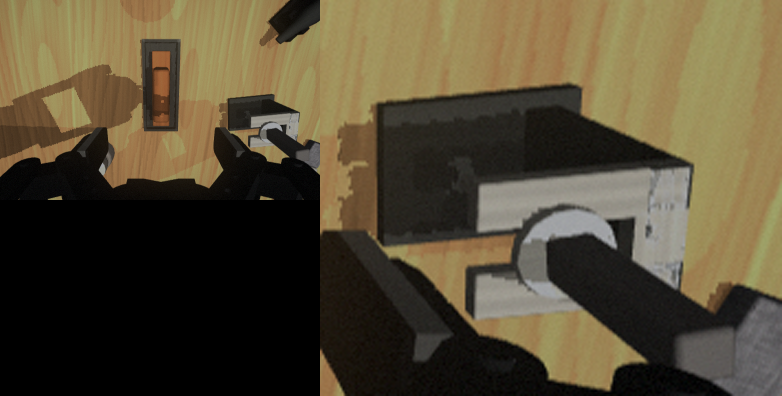

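The scraper stands upright in its rest (inset at (162,90)). In the enlargement the tine corners are (477,184), (477,233), (470,268), (472,320), the slot end is (634,217), and the handle's top face has corners (677,336), (735,327), (737,372), (680,380).

```bash
python3 - <<'E'
from h import *
import pickle
i=pickle.load(open("pics/w5.pkl","rb"))
c=lambda P:(np.array(P,float)-[320,0]+.5)/2.2-.5+[430,150]
print("rack",fit([([[-39,8,85],[-39,-8,85],[15,8,85]],c([[477,233],[470,268],[634,217]]),i)],[.61,.29,.1]))
h=onplane(c([[677,336],[735,327],[737,372],[680,380]]),.152,i); print("handle top",h,h.mean(0)); 
for a,b in((0,1),(3,2),(3,0),(2,1)): d=h[b]-h[a]; print(np.linalg.norm(d),np.degrees(np.arctan2(d[1],d[0])))
print("collar",onplane(c([[565,252]]),.09,i))
# top camera tine ends
t=cams.camera_info("top"); print("top cam tines", onplane((np.array([[150,143],[200,138]])+.5)/3-.5+[112,128],.085,t))
E
```

```text
rack (array([0.6142, 0.2933, 0.1629]), np.float64(1.5987338133299276))
handle top [[0.595  0.2959 0.152 ]
 [0.6094 0.2998 0.152 ]
 [0.6141 0.2866 0.152 ]
 [0.5995 0.283  0.152 ]] [0.6045 0.2913 0.152 ]
0.014964229007579644 14.994927170739873
0.014965824986132486 14.149134859620425
0.013710033160006482 109.55329246239934
0.013930258136741478 109.48093714647355
collar [[0.6039 0.2911 0.09  ]]
top cam tines [[0.5731 0.3056 0.085 ]
 [0.5778 0.2682 0.085 ]]
```

```bash
python3 - <<'E'
from h import *
t,r,s=tool(); print(t,s["q"],np.degrees(r.as_rotvec()))
Rg=R.from_euler('z',np.radians(12))*R.from_quat([2**-.5,2**-.5,0,0])
goal([.6045,.2912,.212],Rg); goal([.6045,.2912,.128],Rg)
q=s["q"]; print((R.from_euler('ZYZYZ',[q[0],q[1]+q[2],q[3],q[4],q[5]+np.pi/2]).inv()*r).magnitude())
E
```

```text
[0.4346 0.3269 0.2092] [0.4392 0.4733 1.6797 0.     0.9889 0.3541] [-121.7399 -132.5771    0.0285]
shift [-4.9975 16.6218 -0.2873] turn [-0.0189  0.0056 -7.1198]
shift [-4.9965 16.6245  8.1127] turn [-0.0189  0.0056 -7.1198]Traceback (most recent call last):
  File "<stdin>", line 5, in <module>
  File "scipy/spatial/transform/_rotation.pyx", line 1413, in scipy.spatial.transform._rotation.Rotation.from_euler
ValueError: Expected axis specification to be a non-empty string of upto 3 characters, got ZYZYZ
```

Emit:
carry_out([
  [[-5,16.6,0,0,0,-7,8.5],[-5,16.6,0,0,0,-7,8.5],[-5,16.6,0,0,0,-7,8.5],[-5,16.6,0,0,0,-7,8.5],[-5,16.6,0,0,0,-7,8.5],[-5,16.6,0,0,0,-7,8.5],[-5,16.6,0,0,0,-7,8.5],[-5,16.6,0,0,0,-7,8.5]],
])

```text
t: 12.08
tcp_pos: [0.6021, 0.2914, 0.2075]
tool_rot: [0.63, 0.777, -0.002, -0.002]
force: [0.1, -0.6, 0.3]
finger_gap: 0.997
gripper_force: 0.0
```

```bash
python3 w.py w6; python3 - <<'E'
from h import *
import pickle
t,r,s=tool()
goal([.6045,.2912,.128])
i=pickle.load(open("pics/w6.pkl","rb")); print(proj([[.6045,.2912,.152],[.6045,.2912,.09],[.5735,.287,.085]],i))
E
```

```text
[0.6021 0.2914 0.2075] [ 0.6299  0.7767 -0.002  -0.0017] [[ 0.9784  0.2004  0.0503  0.5881]
 [ 0.2066 -0.9431 -0.2604  0.357 ]
 [-0.0048  0.2652 -0.9642  0.3316]
 [ 0.      0.      0.      1.    ]]
shift [-0.0968  0.2434  8.0105] turn None
[[327.6771 233.0582]
 [326.6332 201.8058]
 [283.0117 196.7766]]
```

Emit:
carry_out([
  [[-0.1,0.1,4,0,0,0,8.5],[-0.1,0.1,8,0,0,0,8.5],[-0.1,0.1,8,0,0,0,5],[-0.1,0.1,8,0,0,0,3],[-0.1,0.1,8,0,0,0,1],[-0.1,0.1,8,0,0,0,0.5],[-0.1,0.1,8,0,0,0,0.5],[-0.1,0.1,8,0,0,0,0.5],[-0.1,0.1,8,0,0,0,0.5],[-0.1,0.1,8,0,0,0,0.5],[-0.1,0.1,8,0,0,0,0.5]],
], force=60)

```text
t: 13.05
tcp_pos: [0.6074, 0.291, 0.1321]
tool_rot: [0.63, 0.776, 0.002, 0.001]
force: [-0.5, 0.4, 6.9]
finger_gap: 0.179
gripper_force: 58.8
```

```bash
python3 - <<'E'
from h import *
t,r,s=tool(); print(t,s["tool_rot"],s["q"],s["force"],s["finger_gap"],s["gripper_force"])
E
```

```text
[0.6074 0.291  0.1321] [0.6302 0.7764 0.002  0.0012] [0.2811 0.7268 1.4005 0.0003 1.0096 0.0739] [-0.4896  0.4479  6.8659] 0.17925214910438084 58.821571469306946
```

```bash
cat > ik.py <<'E'
from h import *
D=[([-1.2855,.5284,1.4338],[.2794,-.5584,.2494]),([.4392,.4733,1.6797],[.4346,.3269,.2092]),([.2811,.7268,1.4005],[.6074,.291,.1321])]
A=[];b=[]
for q,p in D:
    r=np.sqrt(p[0]**2+p[1]**2-.1105**2); s=q[1]+q[2]
    A+=[[np.sin(q[1]),np.sin(s),0],[np.cos(q[1]),np.cos(s),1]]; b+=[r,p[2]]
x,res,_,_=np.linalg.lstsq(np.array(A),np.array(b),rcond=None); L1,L2,hD=x
def RR(q): return R.from_euler('ZYZ',[q[0],q[1]+q[2],q[3]])*R.from_euler('YZ',[q[4],q[5]+np.pi/2])
def ik(p,Rg,DD):
    w=np.array(p)-DD*Rg.apply([0,0,1])
    def f(q):
        r=L1*np.sin(q[1])+L2*np.sin(q[1]+q[2]); z=L1*np.cos(q[1])+L2*np.cos(q[1]+q[2])+hD+DD
        c=R.from_euler('z',q[0]).apply([r,.1105,z]); return np.r_[(c-w)*5,(RR(q).inv()*Rg).as_rotvec()]
    s=least_squares(f,[-.5,.4,1.7,-.6,.9,0],bounds=([-3,-.75,.22,-1.43,0,-2.85],[3,2.2,2.44,4.5,2.65,2.85])); return s.x,s.cost
E
python3 - <<'E'
from ik import *
print("links",L1,L2,hD,res)
yaw=-1.25;n=R.from_euler('z',yaw).apply([-.616,0,.788]); zt=-n
B=np.array([.5334,-.3525,.092])-.014*n
for tw in range(0,360,30):
    x0=np.array([np.cos(np.radians(tw)),np.sin(np.radians(tw)),0]); x0-=zt*(x0@zt); x0/=np.linalg.norm(x0)
    Rg=R.from_matrix(np.c_[x0,np.cross(zt,x0),zt])
    o=[tw]
    for DD in (.2,.3):
        q,c=ik(B+.16*n,Rg,DD); o+=[q,c]
    if o[2]<1e-3: print(*o)
E
```

```text
links 0.5615066930888128 0.3451439204095921 -0.10328632051770871 [0.0003]
0 [-0.5394  0.4266  1.9264 -1.0512  0.4812  1.8496] 2.503835756235966e-20 [-0.4474  0.412   2.0472 -1.2146  0.4922  2.1115] 3.630982235782647e-27
30 [-0.5393  0.4266  1.9263 -1.0511  0.4812  1.4329] 2.870418026176889e-31 [-0.4474  0.412   2.0471 -1.2145  0.4923  1.6947] 5.5117613038023105e-24
60 [-0.5393  0.4267  1.9263 -1.0513  0.4813  0.9829] 2.8037324611112376e-28 [-0.4473  0.412   2.0471 -1.2146  0.4924  1.2447] 8.659817167443462e-21
90 [-0.5393  0.4267  1.9264 -1.0515  0.4813  0.4222] 1.2799820158732978e-26 [-0.4473  0.412   2.0472 -1.2149  0.4924  0.6841] 3.497483975637049e-16
120 [-0.5393  0.4266  1.9264 -1.0516  0.4812 -0.2322] 1.240759369698755e-21 [-0.4473  0.412   2.0472 -1.2151  0.4922  0.0298] 5.209906367157023e-23
150 [-0.5394  0.4266  1.9264 -1.0514  0.4811 -0.8224] 1.4862559506299032e-19 [-0.4474  0.412   2.0472 -1.2149  0.4922 -0.5605] 2.4815386652862124e-19
180 [-0.5394  0.4266  1.9264 -1.0512  0.4812 -1.292 ] 1.1242375038116528e-21 [-0.4474  0.412   2.0472 -1.2146  0.4922 -1.0301] 6.704471027890291e-18
210 [-0.5393  0.4266  1.9263 -1.0511  0.4812 -1.7087] 4.326066758435553e-19 [-0.4474  0.412   2.0471 -1.2145  0.4923 -1.4469] 1.239220908383544e-17
240 [-0.5393  0.4267  1.9263 -1.0513  0.4813 -2.1587] 1.0153040622781458e-20 [-0.4473  0.412   2.0471 -1.2146  0.4924 -1.8968] 5.8379173493919476e-21
300 [-0.5403  0.425   1.9213 -0.9997  0.4835  2.85  ] 0.00029473653668811916 [-0.4539  0.4002  2.0209 -0.9373  0.4902  2.85  ] 0.008729777014069691
330 [-0.5394  0.4266  1.9264 -1.0514  0.4811  2.3192] 2.5989039272738663e-18 [-0.4474  0.412   2.0472 -1.2149  0.4922  2.5811] 5.973754359074652e-18
```

Emit:
carry_out([
  [[0,0,-4,0,0,0,0.5],[0,0,-8,0,0,0,0.5],[0,0,-12,0,0,0,0.5],[0,0,-16,0,0,0,0.5],[0,0,-18,0,0,0,0.5],[0,0,-18,0,0,0,0.5],[0,0,-18,0,0,0,0.5]],
])

```text
t: 13.63
tcp_pos: [0.6064, 0.2906, 0.3116]
tool_rot: [0.63, 0.776, 0.002, 0.001]
force: [-0.5, -0.3, -1.9]
finger_gap: 0.176
gripper_force: 58.5
```

```bash
cat >> ik.py <<'E'
def press(yaw,M,tw=102):
    n=R.from_euler('z',yaw).apply([-.616,0,.788]); zt=-n/np.linalg.norm(n)
    x0=np.array([np.cos(np.radians(tw)),np.sin(np.radians(tw)),0]); x0-=zt*(x0@zt); x0/=np.linalg.norm(x0)
    return n,R.from_matrix(np.c_[x0,np.cross(zt,x0),zt]),np.array(M)
E
python3 - <<'E'
from ik import *
n,Rg,M=press(-1.25,[.5334,-.3525,.092]); t,r,s=tool(); print(t)
goal([.53,-.12,.31],r)
goal(M+n*.142,Rg); print(M+n*.142)
E
```

```text
[0.6064 0.2906 0.3116]
shift [-38.6128 -15.9205   0.0817] turn [0. 0. 0.]
shift [-52.7478 -21.4053  10.6657] turn [ -4.6018 -37.7279   1.4335]
[ 0.5058 -0.2695  0.2039]
```

Emit:
carry_out([
  [[-38.6,-15.9,0,0,0,0,0.5],[-38.6,-15.9,0,0,0,0,0.5],[-38.6,-15.9,0,0,0,0,0.5],[-38.6,-15.9,0,0,0,0,0.5],[-38.6,-15.9,0,0,0,0,0.5],[-38.6,-15.9,0,0,0,0,0.5],[-38.6,-15.9,0,0,0,0,0.5],[-38.6,-15.9,0,0,0,0,0.5],[-38.6,-15.9,0,0,0,0,0.5],[-38.6,-15.9,0,-1,-7,0,0.5],[-38.6,-15.9,0,-2,-14,0.5,0.5],[-38.6,-15.9,0,-2.5,-20,0.7,0.5]],
])

```text
t: 14.63
tcp_pos: [0.5279, -0.1228, 0.3075]
tool_rot: [0.627, 0.759, -0.095, 0.149]
force: [-1.6, 0.5, -0.8]
finger_gap: 0.178
gripper_force: 58.7
```

```bash
python3 - <<'E'
from ik import *
n,Rg,M=press(-1.25,[.5334,-.3525,.092]); t,r,s=tool(); print(t,s["q"])
goal(M+n*.142,Rg); print(M+n*.142)
E
```

```text
[ 0.5279 -0.1228  0.3075] [-0.2867  0.3073  1.6924 -0.3556  0.9663 -0.2982]
shift [-9.5993 -5.4752 14.3266] turn [ -2.5419 -17.5219   0.5865]
[ 0.5058 -0.2695  0.2039]
```

Emit:
carry_out([
  [[-3,-1.7,3,-1,-6,0.2,0.5],[-6,-3.5,6,-2,-12,0.4,0.5],[-8,-4.7,9,-2.5,-17.5,0.6,0.5],[-9.6,-5.5,12,-2.5,-17.5,0.6,0.5],[-9.6,-5.5,14.3,-2.5,-17.5,0.6,0.5],[-9.6,-5.5,14.3,-2.5,-17.5,0.6,0.5],[-9.6,-5.5,14.3,-2.5,-17.5,0.6,0.5],[-9.6,-5.5,14.3,-2.5,-17.5,0.6,0.5],[-9.6,-5.5,14.3,-2.5,-17.5,0.6,0.5]],
])

```text
t: 15.38
tcp_pos: [0.5089, -0.2657, 0.2064]
tool_rot: [0.604, 0.728, -0.169, 0.277]
force: [-0.0, -0.1, -0.7]
finger_gap: 0.178
gripper_force: 58.7
```

```bash
python3 w.py w7; python3 - <<'E'
from ik import *
import pickle
n,Rg,M=press(-1.25,[.5334,-.3525,.092]); t,r,s=tool(); print(t,s["q"],s["force"])
goal(M+n*.142,Rg)
tip=t+.112*r.apply([0,0,1]); print("tip",tip, M+.03*n)
for c in("scene","top"):
    i=cams.camera_info(c); cv2.imwrite(f"pics/{c}7.png",cams.snapshot(c)[:,:,::-1]); print(c,"tip,well",proj([tip,M],i))
i=pickle.load(open("pics/w7.pkl","rb")); print("wrist tip,well",proj([tip,M],i))
E
```

```text
[ 0.5089 -0.2657  0.2064] [ 0.6041  0.7278 -0.1688  0.2772] [[ 0.9729  0.0591  0.2237  0.4756]
 [ 0.2133 -0.6036 -0.7682 -0.1413]
 [ 0.0896  0.7951 -0.5999  0.2638]
 [ 0.      0.      0.      1.    ]]
[ 0.5092 -0.2657  0.2069] [-0.4669  0.4874  1.9232 -1.1369  0.4921  0.3175] [0.6154 0.5566 0.2186]
shift [-0.0801 -0.4334  0.3905] turn [ 0.3804 -0.145   0.1754]
tip [ 0.5316 -0.3307  0.1185] [ 0.5276 -0.335   0.1156]
scene tip,well [[272.5601 132.7989]
 [269.1862 136.4422]]
top tip,well [[444.6715 198.7873]
 [449.8175 199.0363]]
wrist tip,well [[323.0288 203.0628]
 [316.1023 192.6222]]
```

```bash
python3 - <<'E'
import cv2,numpy as np
r=lambda a:cv2.resize(a,None,fx=4,fy=4,interpolation=cv2.INTER_CUBIC)
w=cv2.imread("pics/w7.png")[120:270,270:370]; s=cv2.imread("pics/scene7.png")[98:173,222:322]; t=cv2.imread("pics/top7.png")[162:237,400:500]
cv2.imwrite("pics/v10.png",np.hstack([r(w),np.vstack([r(s),r(t)])]))
E
```

```text
(no output)
```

View pics/v10.png

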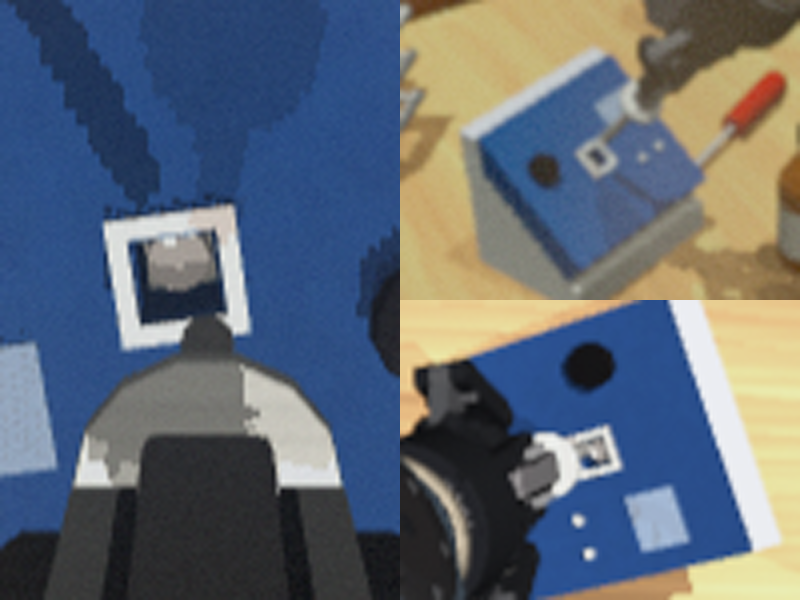

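In the wrist part the well's outer frame corners are (102,222), (236,204), (250,332), (122,349), the inner ones (128,240), (218,230), (226,318), (140,326), and the stylus tip's disc is centred near (208,339). The scene and top parts show the well at (598,158) and (596,451), and the tip above it.

```bash
python3 - <<'E'
from ik import *
import pickle
i=pickle.load(open("pics/w7.pkl","rb"))
c=lambda P:(np.array(P,float)+.5)/4-.5+[270,120]
u=np.array([-.788,0,-.616]);y=np.array([0,1,0]);m=np.array([0,0,92])
inn=[m+7.5*(a*u+b*y) for a,b in((1,-1),(1,1),(-1,1),(-1,-1))]
pi=c([[128,240],[218,230],[226,318],[140,326]]);po=c([[102,222],[236,204],[250,332],[122,349]])
p,e=fit([(inn,pi,i)],[.533,-.352,-1.25]);print("well fit",p,e)
for k in (10,10.5,11,11.5): print(k,fit([([m+k*(a*u+b*y) for a,b in((1,-1),(1,1),(-1,1),(-1,-1))],po,i)],[.533,-.352,-1.25]))
# tip ray at the tool depth .112
t,r,s=tool(); 
def f(v): return (proj([t+r.apply([v[0],v[1],.112])],i)-c([[208,339]])).ravel()
print("tip in tool mm",least_squares(f,[0,0]).x*1e3)
for nme,px in(("scene",[271.1,137.1]),("top",[448.4,199.6])): print(nme,onplane([px],.092,cams.camera_info(nme)))
E
```

```text
well fit [ 0.531  -0.3485 -1.2961] 1.9889182574509008
10 (array([ 0.5307, -0.3478, -1.2671]), np.float64(4.910728120184578))
10.5 (array([ 0.5308, -0.3478, -1.2664]), np.float64(4.006956082386064))
11 (array([ 0.5308, -0.3479, -1.2656]), np.float64(3.1043263913866834))
11.5 (array([ 0.5308, -0.348 , -1.2649]), np.float64(2.203613188229576))
tip in tool mm [-0.7379 -1.0816]
scene [[ 0.53   -0.3462  0.092 ]]
top [[ 0.532  -0.3492  0.092 ]]
```

```bash
cat > g.py <<'E'
from ik import *
import sys
n,Rg,M=press(-1.257,[.5308,-.348,.092]); t,r,s=tool()
tip=t+r.apply([-.0007,-.0011,.112]); e=R.from_matrix(np.c_[Rg.as_matrix()]).inv().apply(tip-M)*1e3
print("tip rel. well mm (target axes x,y,z in)",e,"force in tool",r.inv().apply(s["force"]),"q4",s["q"][3])
for h in map(float,sys.argv[1:]): goal(M+n*h/1e3-Rg.apply([-.0007,-.0011,.112]),Rg)
E
python3 g.py 12
```

```text
tip rel. well mm (target axes x,y,z in) [ -3.6451   5.5246 -30.9524] force in tool [-0.0159 -0.4384  0.1823] q4 -1.1373014470110523
shift [ 0.3904 -0.4478  1.8919] turn [ 0.6454 -0.1598 -0.0175]
```

Emit:
carry_out([
  [[0.4,-0.4,0.5,0.6,-0.2,0,0.5],[0.4,-0.4,1.4,0.6,-0.2,0,0.5],[0.4,-0.4,1.9,0.6,-0.2,0,0.5],[0.4,-0.4,1.9,0.6,-0.2,0,0.5],[0.4,-0.4,1.9,0.6,-0.2,0,0.5],[0.4,-0.4,1.9,0.6,-0.2,0,0.5],[0.4,-0.4,1.9,0.6,-0.2,0,0.5],[0.4,-0.4,1.9,0.6,-0.2,0,0.5]],
])

```text
t: 16.2
tcp_pos: [0.508, -0.275, 0.188]
tool_rot: [0.605, 0.726, -0.174, 0.275]
force: [-0.3, 0.2, -0.9]
finger_gap: 0.177
gripper_force: 58.7
```

```bash
python3 w.py w8 >/dev/null; python3 g.py 6; python3 - <<'E'
from h import *
import pickle
im=cv2.imread("pics/w8.png").astype(int); i=pickle.load(open("pics/w8.pkl","rb"))
t,r,s=tool(); tip=t+r.apply([-.0007,-.0011,.112]); print("pred tip,well",proj([tip,[.5308,-.348,.092]],i))
# white frame: bright, low saturation, in the window
w=im[165:215,290:350]; mx=w.max(2);mn=w.min(2)
for k in range(0,50,2): print(165+k,''.join('#' if a>170 and b>150 else ('b' if (a-b)>45 and c[0]>c[2]+30 else ('.' if a<75 else 'o')) for a,b,c in zip(mx[k],mn[k],w[k])))
E
```

```text
tip rel. well mm (target axes x,y,z in) [  0.6712  -0.6395 -10.7058] force in tool [0.9417 0.2546 0.4838] q4 -1.2149930066085486
shift [-0.0604  0.0469  0.4702] turn [-0.091  -0.0357 -0.0061]
pred tip,well [[320.8381 203.2422]
 [321.7715 200.064 ]]
165 bbbbbbbbbbbbbbbbbbbbbbbbbbbbbbbbbbbbbbbbbbbbbbbbbbbbbbbbbbbb
167 bbbbbbbbbbbbbbbbbbbbbbbbbbbbbbbbbbbbbbbbbbbbbbbbbbbbbbbbbbbb
169 bbbbbbbbbbbbbbbbbbbbbbbbbbbbbbbbbbbbbbbbbbbbbbbbbbbbbbbbbbbb
171 bbbbbbbbbbbbbbbbbbbbbbbbbbbbbbbbbbbbbbbbbbbbbbbbbbbbbbbbbbbb
173 bbbbbbbbbbbbbbbbbbbbbbbbbbbbbbbbbbbbbbbbbbbbbbbbbbbbbbbbbbbb
175 bbbbbbbbbbbbbbbbbbbbbbbbbbbbbbbbbbbbbbbbbbbbbbbbbbbbbbbbbbbb
177 bbbbbbbbbbbbbbbbbbbbbbbbbbbbbbbbbbbbbbbbbbbbbbbbbbbbbbbbbbbb
179 bbbbbbbbbbbbbbbbbbbbbbbbbbbbbbbbbbbbbbbbbbbbbbbbbbbbbbbbbbbb
181 bbbbbbbbbbbbbbbbbbbbbbbbbbbbbb.bb.bb.bb.bboooooobbbbbbbbbbbb
183 bbbbbbbbbbbbbbbbbbbb...bbbo.oooooooo############bbbbbbbbbbbb
185 bbbbbbbbbbbbboooooooooooooooooo#################bbbbbbbbbbbb
187 bbbbbbbbbbbbo#####ooooooooooooo#################bbbbbbbbbbbb
189 bbbbbbbbbbbbb######oooooooooooo#oooo#oo.ooo#####obbbbbbbbbbb
191 bbbbbbbbbbbbb######oo..ooooo####oooooooooo.######bbbbbbbbbbb
193 bbbbbbbbbbbbbo#####bb..ooooooooooooooooooooo#####bbbbbbbbbbb
195 bbbbbbbbbbbbbo#####ob...oooooooooooooooooooo#####bbbbbbbbbbb
197 bbbbbbbbbbbbbb######bb..oooooooooooooooooooo#####obbbbbbbbbb
199 bbbbbbbbbbbbbbo#####bb..ooooooo..oooooooooo.######bbbbbbbbbb
201 bbbbbbbbbbbbbbo#####ob..ooo.........oo.....bo#####bbbbbbbbbb
203 bbbbbbbbbbbbbbb#####obb.....................o#####obbbbbbbbb
205 bbbbbbbbbbbbbbb######bb.....................b#####obbbbbbbbb
207 bbbbbbbbbbbbbbbb#####ob......................######bbbbbbbbb
209 bbbbbbbbbbbbbbbb#####oo.oooooooooooooooo.....o#####bbbbbbbbb
211 bbbbbbbbbbbbbbbbooo.oooooooooooooooooooooooo.oo####bbbbbbbbb
213 bbbbbbbbbbbbboooooooooooooooooooooooooooooo#oooo.ooobbbbbbbb
```

```bash
python3 - <<'E'
from ik import *
import pickle
i=pickle.load(open("pics/w8.pkl","rb")); n,Rg,M=press(-1.257,[.5308,-.348,.092])
f=lambda v: (proj([M+Rg.apply([v[0],v[1],0])],i)-[322,201.5]).ravel()
v=least_squares(f,[0,0]).x; Mw=M+Rg.apply([*v,0]); print("well offset mm in tool x,y",v*1e3,Mw)
p=proj([Mw+.0107*n],i); g=lambda v:(proj([Mw+.0107*n+Rg.apply([*v,0])],i)-[321.4,204.9]).ravel()
print("tip should be at px",p,"tip error mm in tool x,y",least_squares(g,[0,0]).x*1e3)
E
python3 g.py 6
```

```text
well offset mm in tool x,y [-1.0714  0.1643] [ 0.5311 -0.3488  0.0927]
tip should be at px [[322.0043 205.6684]] tip error mm in tool x,y [ 0.5523 -0.417 ]
tip rel. well mm (target axes x,y,z in) [  0.6712  -0.6395 -10.7058] force in tool [0.9417 0.2546 0.4838] q4 -1.2149930066085486
shift [-0.0604  0.0469  0.4702] turn [-0.091  -0.0357 -0.0061]
```

Emit:
carry_out([
  [[-0.06,0.05,0,0,0,0,0.5],[-0.06,0.05,0.6,0,0,0,0.5],[-0.06,0.05,1.2,0,0,0,0.5],[-0.06,0.05,1.7,0,0,0,0.5],[-0.06,0.05,2.1,0,0,0,0.5],[-0.06,0.05,2.1,0,0,0,0.5],[-0.06,0.05,2.1,0,0,0,0.5]],
])

```text
t: 16.83
tcp_pos: [0.5122, -0.2879, 0.1708]
tool_rot: [0.606, 0.726, -0.174, 0.274]
force: [-0.3, 0.5, -1.0]
finger_gap: 0.179
gripper_force: 58.7
```

```bash
python3 g.py -20
```

```text
tip rel. well mm (target axes x,y,z in) [ 0.5407 -0.7637 11.1526] force in tool [ 0.999  -0.2316  0.4478] q4 -1.2787503490648129
shift [-0.0385  0.0464  0.8847] turn [-0.1667 -0.0868  0.0029]
```

Emit:
carry_out([
  [[0,0.03,0.3,0,0,0,0.5],[0,0.03,0.6,0,0,0,0.5],[0,0.03,0.8,0,0,0,0.5],[0,0.03,0.9,0,0,0,0.5],[0,0.03,0.9,0,0,0,0.5]],
])

```text
t: 17.25
tcp_pos: [0.5143, -0.2928, 0.1645]
tool_rot: [0.605, 0.726, -0.174, 0.275]
force: [-0.3, 2.1, 2.6]
finger_gap: 0.178
gripper_force: 59.5
```

```bash
python3 g.py -20
```

```text
tip rel. well mm (target axes x,y,z in) [ 0.2461 -0.027  19.415 ] force in tool [ 0.0861  0.3203 -3.2938] q4 -1.3068633829481267
shift [-0.016  -0.0173  0.0588] turn [-0.1026 -0.0444  0.0056]
```

Emit:
carry_out([
  [[0,0,0.1,0,0,0,0.5],[0,0,0.2,0,0,0,0.5],[0,0,0.2,0,0,0,0.5],[0,0,0.2,0,0,0,0.5]],
])

```text
t: 17.58
tcp_pos: [0.5144, -0.293, 0.1641]
tool_rot: [0.605, 0.726, -0.174, 0.275]
force: [-4.1, 9.7, 11.0]
finger_gap: 0.177
gripper_force: 61.2
```

```bash
python3 g.py -20
```

```text
tip rel. well mm (target axes x,y,z in) [ 0.2559  0.0157 19.8877] force in tool [  1.3447  -1.1433 -15.1448] q4 -1.3129490037920015
shift [-0.0256 -0.013   0.0115] turn [-0.0588 -0.0001  0.0283]
```

Bottomed out: the force rose to 15 N at 19.9 mm depth. Retract along the stylus axis.

Emit:
carry_out([
  [[0,0,-1,0,0,0,0.5],[0,0,-2,0,0,0,0.5],[0,0,-4,0,0,0,0.5],[0,0,-7,0,0,0,0.5],[0,0,-11,0,0,0,0.5],[0,0,-14,0,0,0,0.5],[0,0,-14,0,0,0,0.5]],
])

```text
t: 18.17
tcp_pos: [0.4893, -0.2103, 0.2777]
tool_rot: [0.605, 0.726, -0.172, 0.278]
force: [1.1, 0.2, -1.1]
finger_gap: 0.179
gripper_force: 58.8
```

```bash
python3 - <<'E'
from ik import *
t,r,s=tool(); print(t,s["q"])
Rg=R.from_quat([.6302,.7764,0,0]/np.hypot(.6302,.7764))
goal([.53,-.12,.315],Rg); goal([.6068,.291,.31],Rg)
E
```

```text
[ 0.4893 -0.2103  0.2777] [-0.3647  0.3293  1.9203 -0.9184  0.6464  0.1412]
shift [ 4.3144  6.1685 -7.4378] turn [ 4.8319 37.9017 -1.409 ]
shift [ 35.8991  22.1916 -29.6665] turn [ 4.8319 37.9017 -1.409 ]
```

Emit:
carry_out([
  [[4.3,6.2,-7.4,4.8,37.9,-1.4,0.5],[4.3,6.2,-7.4,4.8,37.9,-1.4,0.5],[4.3,6.2,-7.4,4.8,37.9,-1.4,0.5],[4.3,6.2,-7.4,4.8,37.9,-1.4,0.5],[35.9,22.2,-29.7,4.8,37.9,-1.4,0.5],[35.9,22.2,-29.7,4.8,37.9,-1.4,0.5],[35.9,22.2,-29.7,4.8,37.9,-1.4,0.5],[35.9,22.2,-29.7,4.8,37.9,-1.4,0.5],[35.9,22.2,-29.7,4.8,37.9,-1.4,0.5],[35.9,22.2,-29.7,4.8,37.9,-1.4,0.5],[35.9,22.2,-29.7,4.8,37.9,-1.4,0.5],[35.9,22.2,-29.7,4.8,37.9,-1.4,0.5]],
])

```text
t: 19.17
tcp_pos: [0.5921, 0.2063, 0.3057]
tool_rot: [0.632, 0.775, -0.002, -0.003]
force: [1.0, 0.2, -0.2]
finger_gap: 0.177
gripper_force: 58.8
```

Emit:
carry_out([
  [[0,0,0,0,0,0,0.5]],
])

```text
t: 19.25
tcp_pos: [0.5925, 0.2118, 0.3055]
tool_rot: [0.629, 0.777, 0.0, -0.004]
force: [0.9, 0.2, -0.0]
finger_gap: 0.179
gripper_force: 58.8
```

```bash
python3 - <<'E'
from ik import *
t,r,s=tool(); print(t,s["q"])
Rg=R.from_quat([.6302,.7764,0,0]/np.hypot(.6302,.7764))
goal([.6068,.291,.25],Rg)
E
```

```text
[0.5925 0.2118 0.3055] [ 0.163   0.481   1.3537  0.0067  1.3121 -0.0485]
shift [7.4119 3.0804 5.5817] turn [-0.2798 -0.3853  0.1534]
```

Emit:
carry_out([
  [[3.7,1.5,2.8,0,-0.3,0,0.5],[7.4,3.1,5.5,-0.2,-0.3,0,0.5],[7.4,3.1,5.5,-0.2,-0.3,0,0.5],[7.4,3.1,5.5,-0.2,-0.3,0,0.5],[7.4,3.1,5.5,-0.2,-0.3,0,0.5],[7.4,3.1,5.5,-0.2,-0.3,0,0.5],[7.4,3.1,5.5,-0.2,-0.3,0,0.5]],
])

```text
t: 19.83
tcp_pos: [0.6075, 0.2824, 0.2534]
tool_rot: [0.632, 0.775, -0.001, 0.001]
force: [-0.2, 0.8, -1.0]
finger_gap: 0.178
gripper_force: 58.8
```

```bash
python3 w.py w9 | head -1; python3 - <<'E'
from ik import *
t,r,s=tool(); print(t,s["tool_rot"],s["force"])
Rg=R.from_quat([.6302,.7764,0,0]/np.hypot(.6302,.7764))
goal([.6068,.291,.1321],Rg)
E
```

```text
[0.6075 0.2824 0.2534] [ 0.632   0.775  -0.0009  0.0006] [[ 0.9795  0.1939  0.0537  0.5933]
[0.6075 0.2825 0.2536] [ 0.632   0.7749 -0.0007  0.0007] [-0.568   0.0556 -1.0316]
shift [ 0.8664  0.1021 12.1477] turn [-0.0119  0.1088 -0.2686]
```

Emit:
carry_out([
  [[0.85,0.1,2,0,0,-0.3,0.5],[0.85,0.1,3,0,0,-0.3,0.5],[0.85,0.1,3,0,0,-0.3,0.5],[0.85,0.1,3,0,0,-0.3,0.5],[0.85,0.1,3,0,0,-0.3,0.5]],
])

```text
t: 20.3
tcp_pos: [0.6063, 0.292, 0.2228]
tool_rot: [0.629, 0.777, -0.001, 0.0]
force: [-0.5, -0.1, -0.3]
finger_gap: 0.179
gripper_force: 58.8
```

```bash
python3 - <<'E'
from ik import *
cams.snapshot("top")
t,r,s=tool(); print(t,s["tool_rot"],s["force"])
Rg=R.from_quat([.6302,.7764,0,0]/np.hypot(.6302,.7764))
goal([.6068,.291,.1321],Rg)
E
```

```text
[0.6065 0.2922 0.223 ] [ 0.6294  0.7771 -0.0008  0.0003] [0.9884 0.7821 0.3431]
shift [-0.1132  0.012   9.0949] turn [-0.0482  0.0868  0.1172]
```

Aligned within about 1 mm. I'll lower to just above seating, watching the force.

Emit:
carry_out([
  [[-0.1,0,2,0,0,0,0.5],[-0.1,0,4,0,0,0,0.5],[-0.1,0,6,0,0,0,0.5],[-0.1,0,7.5,0,0,0,0.5],[-0.1,0,8.5,0,0,0,0.5],[-0.1,0,8.9,0,0,0,0.5],[-0.1,0,8.9,0,0,0,0.5],[-0.1,0,8.9,0,0,0,0.5]],
])

```text
t: 21.02
tcp_pos: [0.6068, 0.2916, 0.1341]
tool_rot: [0.629, 0.777, -0.0, 0.0]
force: [-0.2, 1.0, -1.0]
finger_gap: 0.177
gripper_force: 58.8
```

Emit:
carry_out([
  [[0,0,0.1,0,0,0,0.5],[0,0,0.2,0,0,0,0.5],[0,0,0.3,0,0,0,0.5],[0,0,0.3,0,0,0,0.5],[0,0,0.3,0,0,0,0.5]],
])

```text
t: 21.43
tcp_pos: [0.6067, 0.2917, 0.1322]
tool_rot: [0.629, 0.777, -0.0, 0.001]
force: [-1.9, -1.7, 6.0]
finger_gap: 0.175
gripper_force: 59.9
```

The collar is seated (6 N, same height as at pick-up). Release and rise.

Emit:
carry_out([
  [[0,0,-0.1,0,0,0,1.8],[0,0,-0.1,0,0,0,3],[0,0,-0.1,0,0,0,5],[0,0,-0.1,0,0,0,8.5],[0,0,-0.1,0,0,0,8.5],[0,0,-0.1,0,0,0,8.5],[0,0,-4,0,0,0,8.5],[0,0,-8,0,0,0,8.5],[0,0,-12,0,0,0,8.5],[0,0,-15,0,0,0,8.5],[0,0,-15,0,0,0,8.5]],
])

```text
t: 22.35
tcp_pos: [0.6101, 0.293, 0.2888]
tool_rot: [0.629, 0.777, 0.005, 0.004]
force: [0.6, 0.2, 0.5]
finger_gap: 0.993
gripper_force: 0.0
```

```bash
python3 w.py w10 | head -1; python3 - <<'E'
from h import *
import pickle
im=cv2.imread("pics/w10.png"); i=pickle.load(open("pics/w10.pkl","rb"))
print(proj([[.6045,.2912,.152],[.6045,.2912,.09]],i))
g=cv2.cvtColor(im,cv2.COLOR_BGR2GRAY)[165:260:3,265:385:2]
for k,row in enumerate(g): print(165+3*k,''.join(' .:-=+*#%@'[int(v)//26] for v in row))
E
```

```text
[0.6101 0.293  0.2888] [0.6291 0.7773 0.0052 0.0043] [[ 0.9779  0.1974  0.0684  0.5937]
[[312.2809 194.7862]
 [313.0292 177.9012]]
165 ---------------+***+***********=********++**--+-++++++++++++
168 -----------:::::::***+===*++***+-=+++***++=+=+**++++++++++++
171 -----------......====-:::::::-===-....*******-**++++++++++++
174 -----------.....:====.........====....**********++++++++++++
177 -----------.....====-.........-===....**********++++++++++++
180 -----------.....====..........--==....*******+++++++++++++++
183 ++++-------......===..........---=....******+=+=++++++++++++
186 +++++=+++--------===::::::::::----:===*******+*+++++++++++++
189 ++++++=++---------+=::::::==:::--:******=*+=***=++++++++++++
192 +++++++++-----------:::::==::::::-*********==*++++++++++++++
195 +++++++++--=----++**::::::::::=+=+*********+=*-+++++++++++++
198 +++++++++-+---+++++*::::::::::=+++*+*+*+***+*+=+++++++++++++
201 ++++++=+++**********::::::::::=************=**-=++++++++++++
204 ++++++=++++++++++++=-:::::::::++++++++++=----=:+++++++++++++
207 +++++++++++++++++++++======+===+=====+++++=++++++++++++
[... 410 characters left out ...]
++++++=+=====+===========+++++===+++++==++=====+++
231 +====++=++++++++++++==++===========++++====++++++=+++=+==+++
234 =====++++++++++++++===+=============++=+==++++++==++++==++++
237 =====+++++++++++++++=++==+===+++++=+++++===+++++=++==+===+++
240 ====++++++++++++++++++++++++++++++=+++====++++++==+=++=+++++
243 ====++++++++++++++++++++++++++++++++++++==+++++====++=+==+++
246 ====++++++++++=++++++++++++++++++++++++===+++++=+=+++=+=++++
249 ===++=+++++++++++++++++++++++++++++++++===+++++++=++=+++=+++
252 ===++++++++++++++++++++++++++++++++++++===++++=++=++=+=++++=
255 ===+++++++++++++++++++++++++++++++++++++=+++++++==+=+++==+++
258 ==++=++++++++++=++++++++++++++++++++++++++++++++==+=+++=++++
```

The text rendering shows the handle's top at about (315,195), where I predicted (312,195), so the stylus hangs upright in the slot. The scraper and offcuts were already confirmed, so I'm handing in.

```bash
python3 -c "
from station import sign_off
print(sign_off())"
```

```text
the job is handed in; nothing more can be done
None
```

I carried out every step and handed the job in at about 22 s; the hand-in returned no verdict. All five offcuts are in the chip tray, the scraper is in its rest, the button was pressed to its stop and the stylus withdrawn from the well, and the stylus hangs in the rack.

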